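# Hang the tray bracket on its keyhole stud

### The job

Pick up the blue tray bracket by its black top grip and hang it on the brass stud of the aluminium stand: press the large lower end of its keyhole slot over the stud's head and against the sprung pads behind it, then, still pressing, slide it straight down until the stud sits fully home in the narrow upper end, and let go. The stud may be clamped up to 11 mm left or right of the middle of the bar, so feel for it; never press or push harder than 20 newtons, and leave the other things round the work where they are.

Things in the scene. Friction and masses are not known exactly. Their poses are not given: they have to be found in the camera images.
- bracket_grip (a point): centre of the bracket's black grip, 12 mm thick (x), 44 wide (y), 26 high (z): pinch it across its thickness from above. Bracket axes: z up, x square to its plate, out of the plate's back (away from the tray), y along the plate. Loose, 0.16 kg; starts standing on its tray on the table, this point 117 mm up. Below it the blue plate, 76 wide, 4 thick, back face at x +2 mm.
- bracket_hole (a point): centre of the round large (lower) end of the plate's keyhole, diameter 19 mm, at the plate's back face; 67 mm below the grip centre. Bracket axes. A slot 10 mm wide runs up from it. The plate's foot, with a tray reaching 56 mm forward (-x), is 50 mm below this point.
- bracket_seat (a point): point in the narrow upper end of the keyhole, at the plate's back face, where the stud's axis lies when fully home (the pin then meets the slot's end): 18 mm above bracket_hole, 49 mm below the grip centre. Bracket axes.
- stand: fixed stand of aluminium profile: crossbar 120 mm long (y), 30 deep, 30 high (z = 90 to 120 mm) on two posts; dark base plate 10 mm high reaches 57 mm forward. Nothing is higher than 122 mm. Origin on the table under the middle of the bar's front face; z up, x into the stand, square to that face (away from the robot), y along the bar.
- bar_mid (a point): middle of the bar's front face, 105 mm up, axes of the stand. At this height a brass stud sticks out to -x, clamped firmly in the bar's T-slot anywhere from y = -11 to +11 mm of here (its y is not reported; feel or look for it). Pin 7 mm diameter; flat domed head 16 mm diameter, from x = -12 (its underside) to -17 mm.
- pad_face (a point): front of the pads, axes of the stand, at stud height, x = -12 mm from the bar at rest. Two black upright rubber pads at y = +-26.5 mm, z 66 to 122 mm, spring back together up to 8 mm: 2.4 N at first, 0.4 N per mm more. Press the plate's back to x = -7 mm from the bar to slide behind the head; there they grip the plate (about 5 N rubbing), so it does not drop home by itself.
- objective: microscope objective lens, white and black with a red ring, 26 mm diameter, 48 mm high, standing; origin at its foot. Leave alone
- dish: small closed clear plastic dish, 36 mm diameter, 14 mm high; origin at its underside. Leave alone
- tin: round metal sample tin, 50 mm diameter, 13 mm high; origin at its underside. Leave alone

How it is judged:
On the way, in this order (a step that is already met when the one before it is completed fails the run):
1. the bracket is lifted clear of the table (height (world z) of bracket_grip above 0.135 m), for 0.1 s.
2. the large end is pressed over the stud's head: plate back behind the head (x above -10.5 mm on the stand) with the large end's centre within 7 mm of the stud's height (x of bracket_hole in the frame of stand between -0.0105 and 0 m and height (world z) of bracket_hole between 0.098 and 0.112 m and y of bracket_hole in the frame of stand between -0.018 and 0.018 m), for 0.05 s.
At the end, for the whole second after the job is handed in: the bracket hangs on the stud, released and at rest: plate behind the stud's head (its back between x = -10.5 and 0 mm on the stand), the seat point within 2.8 mm of the stud's height and within 18 mm of the bar's middle, upright and square to the bar within 0.1 rad (x of bracket_seat in the frame of stand between -0.0105 and 0 m and height (world z) of bracket_seat between 0.1022 and 0.1078 m and y of bracket_seat in the frame of stand between -0.018 and 0.018 m and angle between bracket_grip's own z axis and vertical below 0.1 rad and angle between the y axis of bracket_grip and the y axis of stand, either way round below 0.1 rad and linear speed of bracket below 0.02 m/s); the robot touches nothing.
It fails at once if the bracket is pressed on the stand with more than 20 N (contact force between bracket and stand above 20 N).
It fails at once if the arm or gripper pushes on the stand with more than 20 N (contact force between any of the arm, the fingers and stand above 20 N).
It fails at once if a bystander is shifted by more than 20 mm (distance of any of objective, dish, tin from where it was at the start of the episode above 0.02 m).
It also fails if it takes over 72 s, if anything falls off the work surface, if the arm or the gripper's body presses on something with over 40 N, if the wrist force passes 120 N, or if a joint passes its speed limit or range.

### The arm

A 7-joint arm with a two-finger parallel gripper is mounted at the origin on a cart in front of the work surface, level with it; the furniture and walls round the work are solid. World frame = base frame: x ahead of the robot, y to its left, z up, the work surface at z = 0. Lengths are in m, angles in rad, forces in N, time in s.
With the tool pointing down it reaches from about 0.425 to 0.925 m from the base axis. Payload 6.8 kg.
Tool frame: the origin (TCP) lies on the centre line of the jaws, within the pads' length; the fingertips stand 8 mm ahead of it and the grasp point (between the pads) lies 11 mm behind it (bot.tips_ahead is the distance from the TCP to the fingertips, in m); z points along the fingers, y is the line along which they close (so a half turn about z gives the same grasp; the last joint's range is limited). The gripper opens to 85 mm and grips with 20 to 120 N. Pads are 22 mm wide; open, the fingers measure 114 mm over their backs; the gripper's body (76 mm by 85 mm) begins 54 mm behind the grasp point. The pads swing forward as they close: fully open they stand 13 mm farther back than shut.
Start: joints at [-1.41, 0.477, 0.022, 1.555, -0.011, 1.109, -0.083], TCP at [0.179, 0.651, 0.239] pointing down, gripper open.
Joint ranges: [-2.96, 2.96], [-0.34, 2.1], [-1.41, 1.46], [0.24, 2.44], [-1.37, 4.51], [0.17, 1.92], [-2.96, 2.96]. Speed limits (rad/s): [2.39, 2.39, 3.14, 3.14, 3.14, 3.14, 3.14].

### API

Orientations are given as a unit quaternion [w, x, y, z].
In Python, from station import bot gives the robot as it stands.
- The arm moves only by the tool send_rows, never from a script. Its argument "deltas" is text: rows parted by semicolons, each of 4 numbers parted by spaces: the shift along the tool's x, y, z in m, then the turn about the tool's z in degrees. In form: x y z spin; .... A call has 1 to 5 rows; each row is the pose to reach, as a shift and turn from the pose commanded when the call began, along the tool's axes at that moment; what a row does not reach only later rows make up. A row lasts 1/10 s, in which the tool goes at most 50 mm and 8.59 degrees, less where a joint would pass 70% of its speed; a pose out of reach is approached as far as the arm can. A call with a gripper value outside its range is refused whole. "claw" is the opening, from 0 (shut) to 1 (fully open), set as the call begins (left out, the last holds). The fingers move at their own pace and stop on an object; "force" is the grip in N (left out, the last holds). Time passes only in rows, so rows that repeat a pose let the fingers close. It gives the time, the measured TCP pose, the force, the opening and the grip force at its end, in the units of the state.
- bot.get_obs(): the state, without advancing time (a new reading comes with each control period).
- bot.read_camera(name): name is "scene" or "top" or "wrist"; returns a dict with "img" (480x640x3 uint8, red, green, blue), "depth" (480x640 float32, m along the optical axis (not along the pixel's ray), 0 where there is no reading), "fx", "fy", "cx", "cy" (pixels), "camera_from_world" (4x4, takes a point from world to camera coordinates). Camera axes: x right, y up, looking along -z (the intrinsics and any distortion apply to the point x, -y, -z); pixel columns grow to the right and rows downward; lengths in m; the calibration is good to about 2 mm. A picture is of the moment at which its call begins.
- bot.hand_in(): hands the job in; it is judged then, once.
Trained networks look in a picture, given as the dict that the camera call returned (one of the last four; its "shot" number tells which), for a name from the list of things; names that differ only in an ending like _2 or _b are one class to them, and where a whole thing is asked for, a point or a joint stands for the part that bears it (a point fixed in the world has none). Each returns a list of dicts, best first, with "confidence" (0 to 1); they miss things now and then, are a little off and sometimes report something else, mostly with a low value. They report only what shows in the picture. A call takes as long as a camera call.
- bot.masks_of(picture, query): "mask" (480x640 bool, what is visible of it).
- bot.landmark_of(picture, query): "xyz" ([x, y, z] in m, in world coordinates, good to about 4 mm: a listed point, or the origin of a listed thing).
The state is a dict: "t": time; "q": joint angles; "joint_vel": joint speeds; "joint_torque": joint torques, N m; "eef_pos": TCP position; "tool_rot": TCP orientation; "contact_force": force on the tool from outside, world axes, zero at the start; "torque": the same for the moment, N m; "gripper_width": opening from 0.0 (shut) to 1.0 (fully open); "grasp_force": force on a finger pad.
Only numpy, scipy, OpenCV 4.12 (cv2) and the standard library are available. Lean on these libraries where they do the work, as an engineer would, in place of code of your own. Each camera call takes 0.05 s, during which the arm holds its last target. There are 200 camera calls.

## Working session

There is one attempt and no reset: what is moved stays moved. The work goes in short steps, Python scripts to look and compute and a tool call to move; the robot and the scene stay as the last step left them, time stands still between calls to the robot, and variables do not carry over. Pictures are saved under pics/ and viewed, at most 10 in all, crops included, and the job is handed in when it is done.

Besides the shell and the picture viewer there is one more tool, called after "Call:" as name(argument=value, ...) on one line, values as JSON. send_rows: Moves the arm, as the interface text tells. Its arguments: {"type":"object","properties":{"deltas":{"type":"string"},"claw":{"type":"number"},"force":{"type":"number"}},"required":["deltas"]}

```bash
mkdir -p pics; ls
cat > h.py <<'E'
from station import bot
import numpy as np, cv2
def pts(p):
    d=p["depth"]; v,u=np.indices(d.shape)
    X=np.stack([(u-p["cx"])/p["fx"]*d,-(v-p["cy"])/p["fy"]*d,-d,np.ones_like(d)],-1)
    return (X@np.linalg.inv(p["camera_from_world"]).T)[...,:3]
def save(p,n): cv2.imwrite(f"pics/{n}.png",p["img"][...,::-1])
E
python3 - <<'E'
from h import *
for c in ["scene","top"]:
    p=bot.read_camera(c); save(p,c+"0")
    for n in ["bracket_grip","bracket_hole","bracket_seat","stand","bar_mid","pad_face","objective","dish","tin"]:
        r=bot.landmark_of(p,n)
        print(c,n,[(np.round(x["xyz"],4),round(x["confidence"],2)) for x in r[:2]])
    W=pts(p)
    for n in ["bracket_grip","stand"]:
        r=bot.masks_of(p,n)
        if r:
            m=r[0]["mask"]&(p["depth"]>0); P=W[m]; print(n,m.sum(),P.min(0).round(3),P.max(0).round(3))
o=bot.get_obs(); print(o["t"],o["eef_pos"],o["tool_rot"],o["contact_force"])
E
```

```text
pics
scene bracket_grip [(array([0.4595, 0.0706, 0.1227]), 0.62)]
scene bracket_hole [(array([0.4621, 0.069 , 0.0528]), 0.86)]
scene bracket_seat [(array([0.4604, 0.0724, 0.068 ]), 0.88)]
scene stand [(array([ 0.684 , -0.0992,  0.001 ]), 0.93)]
scene bar_mid [(array([ 0.6856, -0.0942,  0.102 ]), 0.66)]
scene pad_face []
scene objective [(array([ 0.5784,  0.0682, -0.0016]), 0.9)]
scene dish []
scene tin [(array([ 0.5546, -0.2621,  0.0007]), 0.77)]
bracket_grip 2287 [-0.084  0.028 -0.77 ] [0.47  0.714 0.133]
top bracket_grip [(array([0.4625, 0.0666, 0.1189]), 0.64)]
top bracket_hole [(array([0.4575, 0.0709, 0.0516]), 0.81)]
top bracket_seat [(array([0.4624, 0.0697, 0.0653]), 0.81)]
top stand [(array([ 0.6822, -0.0951,  0.0073]), 0.77)]
top bar_mid [(array([ 0.6849, -0.0964,  0.1009]), 0.72), (array([ 0.5572, -0.2576,  0.004 ]), 0.39)]
top pad_face [(array([ 0.6734, -0.0959,  0.103 ]), 0.47)]
top objective [(array([ 0.5844,  0.0668, -0.0031]), 0.65), (array([0.4616, 0.0689, 0.0673]), 0.61)]
top dish [(array([ 6.242e-01, -2.895e-01, -5.000e-04]), 0.71)]
top tin [(array([ 0.5543, -0.2608,  0.0024]), 0.96)]
bracket_grip 1638 [ 0.406  0.03  -0.005] [0.481 0.119 0.133]
1.2 [0.17925336 0.65080187 0.23931326] [-1.41595972e-05  1.33997351e-01  9.90981689e-01  4.20219101e-05] [-0.60160419  0.6684309   0.9062456 ]
```

Run:
```python
from h import *
for c in ["top","scene"]:
    p=bot.read_camera(c); W=pts(p)
    def rect(c0,r,z0,z1,nm):
        m=(p["depth"]>0)&(np.hypot(W[...,0]-c0[0],W[...,1]-c0[1])<r)&(W[...,2]>z0)&(W[...,2]<z1)
        P=W[m][:,:2].astype(np.float32)*1000
        if len(P)<10: print(nm,len(P));return
        C,S,A=cv2.minAreaRect(P); print(c,nm,len(P),np.round(C,1),np.round(S,1),round(A,1), "PCA",np.round(np.linalg.svd(P-P.mean(0),full_matrices=False)[2][0],3),P.mean(0).round(1))
    rect((.461,.069),.07,.122,.14,"griptop"); rect((.461,.069),.06,.107,.128,"grip");rect((.461,.069),.09,.03,.1,"plate")
    rect((.69,-.095),.1,.112,.13,"bartop");rect((.69,-.095),.1,.04,.13,"stand")
```

```text
top griptop 208 [462.   69.1] [44.7 12.7] 88.0 PCA [-0.039 -0.999] [461.6  68.2]
top grip 110 [462.   68.9] [75.2 12.7] 88.1 PCA [-0.032 -0.999] [460.6  66.6]
top plate 69 [460.   68.7] [ 3.9 76.5] 0.9 PCA [-0.022 -1.   ] [459.8  54.5]
top bartop 1365 [ 701.8 -112.3] [ 88.1 144.3] 15.0 PCA [0.203 0.979] [ 697.7 -102.1]
top stand 2072 [ 701.7 -114.4] [ 89.6 148.3] 15.1 PCA [0.007 1.   ] [ 696.3 -105.2]
scene griptop 234 [463.   66.3] [45.2 11.7] 88.3 PCA [-0.04  -0.999] [464.   64.6]
scene grip 272 [463.8  66.8] [76.  12.9] 84.2 PCA [-0.092 -0.996] [465.7  62.1]
scene plate 948 [462.4  67. ] [78.3  6.9] 88.1 PCA [-0.04  -0.999] [463.5  64.8]
scene bartop 2367 [ 691.8 -100.4] [125.9  47. ] 74.3 PCA [-0.273 -0.962] [ 698.6 -104.8]
scene stand 3583 [ 691.3 -100.3] [125.9  48.2] 74.2 PCA [-0.299 -0.954] [ 701.1 -105.8]
```

View pics/scene0.png

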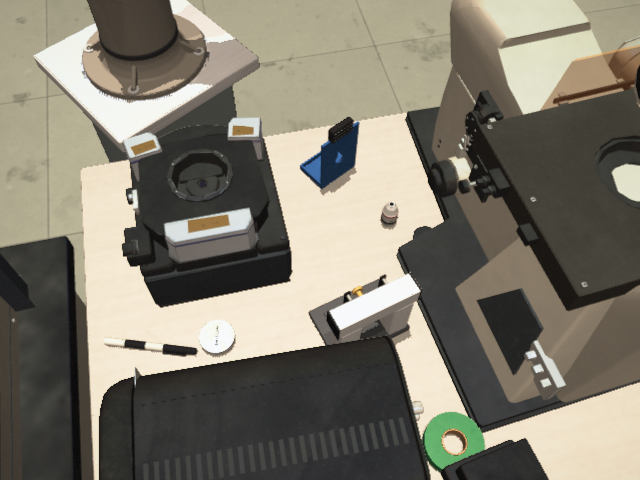

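View pics/top0.png

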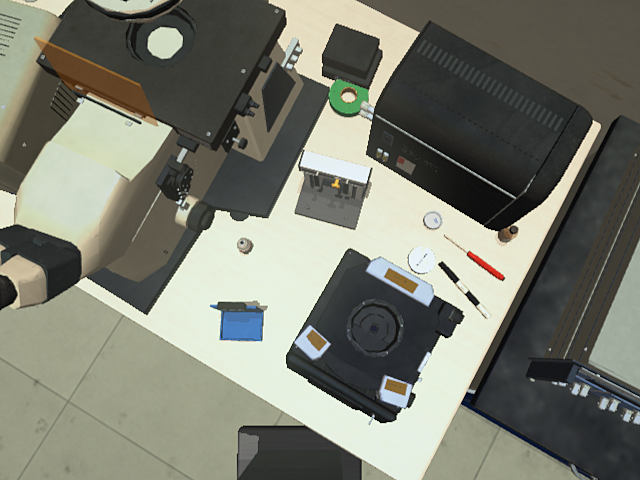

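Run:
```python
from h import *
A=np.full((11,7),-1.)
W=np.concatenate([pts(p)[p["depth"]>0] for p in (bot.read_camera("top"),bot.read_camera("scene"))])
np.save("W.npy",W)
r=np.hypot(W[:,0],W[:,1]);a=np.degrees(np.arctan2(W[:,1],W[:,0]))
print("r",np.arange(.3,1,.1).round(1))
for i,a0 in enumerate(range(-30,90,10)):
    print(a0,[round(float(np.max(W[(a>=a0)&(a<a0+10)&(r>=r0)&(r<r0+.1),2],initial=-1)),2) for r0 in np.arange(.3,1,.1)])
# stand detail
m=(np.hypot(W[:,0]-.69,W[:,1]+.1)<.09)&(W[:,2]>.115)&(W[:,2]<.128);P=W[m]
H,xe,ye=np.histogram2d(P[:,0],P[:,1],[np.arange(.64,.78,.005),np.arange(-.18,-.02,.005)][:2])
print("ye",ye[0],xe[0]); 
for row in H: print("".join("%3d"%v for v in row))
```

```text
r [0.3 0.4 0.5 0.6 0.7 0.8 0.9]
-30 [0.18, 0.18, 0.18, 0.02, 0.26, 0.26, 0.25]
-20 [0.18, 0.18, 0.18, 0.13, 0.26, 0.26, 0.26]
-10 [0.18, 0.18, 0.12, 0.13, 0.29, 0.3, 0.18]
0 [0.01, 0.14, 0.05, 0.3, 0.47, 0.44, 0.3]
10 [0.01, 0.13, 0.32, 0.32, 0.44, 0.44, 0.3]
20 [0.0, 0.01, 0.38, 0.34, 0.32, 0.38, 0.3]
30 [-0.75, -0.0, 0.39, 0.35, -1.0, 0.19, -1.0]
40 [-0.75, -0.75, -0.75, -0.75, -0.75, 0.0, -1.0]
50 [-0.75, -0.75, -0.75, -0.75, -0.75, -0.75, -0.75]
60 [-0.75, -0.75, -0.75, -0.74, -0.74, -0.74, -0.74]
70 [-0.75, -0.75, -0.75, -0.75, -0.75, -0.75, -0.74]
80 [-0.75, -0.75, -0.75, -0.74, -0.75, -0.75, -0.75]
ye -0.18 0.64
  0  0  0  0  0  0  0  0  0  0  0  0  0  0  0  0  0  0  0  0  0  0  0  0  0  0  0  0  0  0  0
  0  0  0  0  0  0  0  0  0  0  0  0  0  0  0  0  0  0  0  0  0  0  0  0  0  0  0  0  0  0  0
  0  0  0  0  0  0  0  0  0  0  0  0  0  0  0  0  0  0  0  0  0  0  0  0  0  0  0  0  0  0  0
  0  0  0  0  0  0  0  0  0  0  0  0  0  0  0  0  0  0  0  0  0  0  0  0  0  0  0  0  0  0  0
  0  0  0  0  0  0  0  0  0  0  0  4  0  0  0  1  0  0  0  0  0  0  0  0  0  0  0  0  0  0  0
  0
[... 1458 characters left out ...]
  0  0  0  0  0  0  0  0  0  0  0  0  0  0
  0  0  0  0  0  0  0  0  0  0  0  0  0  0  0  0  0  0  0  0  0  0  0  0  0  0  0  0  0  0  0
  0  0  0  0  0  0  0  0  0  0  0  0  0  0  0  0  0  0  0  0  0  0  0  0  0  0  0  0  0  0  0
  0  0  0  0  0  0  0  0  0  0  0  0  0  0  0  0  0  0  0  0  0  0  0  0  0  0  0  0  0  0  0
  0  0  0  0  0  0  0  0  0  0  0  0  0  0  0  0  0  0  0  0  0  0  0  0  0  0  0  0  0  0  0
  0  0  0  0  0  0  0  0  0  0  0  0  0  0  0  0  0  0  0  0  0  0  0  0  0  0  0  0  0  0  0
  0  0  0  0  0  0  0  0  0  0  0  0  0  0  0  0  0  0  0  0  0  0  0  0  0  0  0  0  0  0  0
  0  0  0  0  0  0  0  0  0  0  0  0  0  0  0  0  0  0  0  0  0  0  0  0  0  0  0  0  0  0  0
```

Run:
```python
from h import *
W=np.load("W.npy"); r=np.hypot(W[:,0],W[:,1]);a=np.degrees(np.arctan2(W[:,1],W[:,0]))
for a0 in range(-30,60,5):
    s=(a>=a0)&(a<a0+5)&(r>.3)&(r<1)
    print(a0,[ (zt,round(float(np.percentile(q,1)),3)) if len(q:=r[s&(W[:,2]>zt)])>5 else None for zt in (.1,.16,.2,.25,.3,.35)])
```

```text
-30 [(0.1, 0.356), (0.16, 0.371), (0.2, 0.729), (0.25, 0.763), None, None]
-25 [(0.1, 0.364), (0.16, 0.371), (0.2, 0.738), (0.25, 0.772), None, None]
-20 [(0.1, 0.367), (0.16, 0.374), (0.2, 0.752), (0.25, 0.786), None, None]
-15 [(0.1, 0.361), (0.16, 0.383), (0.2, 0.766), (0.25, 0.801), None, None]
-10 [(0.1, 0.366), (0.16, 0.385), None, None, None, None]
-5 [(0.1, 0.397), (0.16, 0.792), (0.2, 0.792), (0.25, 0.791), (0.3, 0.835), None]
0 [(0.1, 0.698), (0.16, 0.698), (0.2, 0.697), (0.25, 0.701), (0.3, 0.727), None]
5 [(0.1, 0.465), (0.16, 0.68), (0.2, 0.68), (0.25, 0.681), (0.3, 0.688), (0.35, 0.792)]
10 [(0.1, 0.616), (0.16, 0.642), (0.2, 0.643), (0.25, 0.649), (0.3, 0.723), (0.35, 0.73)]
15 [(0.1, 0.593), (0.16, 0.594), (0.2, 0.595), (0.25, 0.596), (0.3, 0.601), (0.35, 0.766)]
20 [(0.1, 0.558), (0.16, 0.558), (0.2, 0.558), (0.25, 0.558), (0.3, 0.571), (0.35, 0.83)]
25 [(0.1, 0.528), (0.16, 0.528), (0.2, 0.527), (0.25, 0.527), (0.3, 0.526), (0.35, 0.531)]
30 [(0.1, 0.523), (0.16, 0.523), (0.2, 0.523), (0.25, 0.523), (0.3, 0.523), (0.35, 0.524)]
35 [(0.1, 0.817), (0.16, 0.818), None, None, None, None]
40 [None, None, None, None, None, None]
45 [None, None, None, None, None, None]
50 [None, None, None, None, None, None]
55 [None, None, None, None, None, None]
```

Call:
send_rows(deltas="0 -0.05 -0.02 0; 0 -0.1 -0.05 0; 0 -0.15 -0.08 0; 0 -0.2 -0.11 0; 0 -0.22 -0.14 0", claw=0.5)

```text
t: 1.9
eef_pos: [0.1227, 0.4448, 0.3699]
tool_rot: [-0.0, 0.134, 0.991, -0.001]
contact_force: [-0.4, 0.6, 1.4]
gripper_width: 0.501
grasp_force: 0.0
```

Call:
send_rows(deltas="-0.046 -0.017 0 6; -0.0915 -0.025 0 12; -0.136 -0.0365 0 18; -0.179 -0.053 0 24; -0.22 -0.074 0 30")

```text
t: 2.4
eef_pos: [0.3173, 0.3168, 0.3703]
tool_rot: [0.0, 0.388, 0.922, 0.001]
contact_force: [0.9, 2.1, -0.5]
gripper_width: 0.5
grasp_force: 0.0
```

Call:
send_rows(deltas="-0.046 -0.0024 0 6; -0.0915 -0.0096 0 12; -0.136 -0.0215 0 18; -0.179 -0.038 0 24; -0.22 -0.059 0 30")

```text
t: 2.9
eef_pos: [0.429, 0.118, 0.3702]
tool_rot: [0.0, 0.613, 0.79, 0.0]
contact_force: [1.1, 0.2, 0.7]
gripper_width: 0.502
grasp_force: 0.0
```

Call:
send_rows(deltas="-0.03 0.014 0.03 6; -0.051 0.024 0.06 12; -0.051 0.024 0.09 16.6; -0.051 0.024 0.1 16.6; -0.051 0.024 0.1 16.6")

```text
t: 3.4
eef_pos: [0.4634, 0.0767, 0.2691]
tool_rot: [-0.0, 0.718, 0.696, -0.001]
contact_force: [-0.4, -0.0, 0.8]
gripper_width: 0.5
grasp_force: 0.0
```

```bash
cat >> h.py <<'E'
from scipy.spatial.transform import Rotation as R
def look(name,c0,r,z0,z1,p=None):
    p=p or bot.read_camera("wrist"); W=pts(p)
    m=(p["depth"]>0)&(np.hypot(W[...,0]-c0[0],W[...,1]-c0[1])<r)&(W[...,2]>z0)&(W[...,2]<z1)
    P=W[m][:,:2].astype(np.float32)*1000
    if len(P)>9:
        C,S,A=cv2.minAreaRect(P); d=np.linalg.svd(P-P.mean(0),full_matrices=False)[2][0]
        print(name,len(P),np.round(C,1),np.round(S,1),round(A,1),"PCA",d.round(3),P.mean(0).round(1),"zmax",W[m][:,2].max().round(4))
    else: print(name,len(P))
    return p,m
def state():
    o=bot.get_obs(); w,x,y,z=o["tool_rot"]; M=R.from_quat([x,y,z,w]).as_matrix()
    print(round(o["t"],2),np.round(o["eef_pos"],4),"tooly az",np.degrees(np.arctan2(M[1,1],M[0,1])).round(2),"F",np.round(o["contact_force"],1),o["gripper_width"],o["grasp_force"]); return o,M
E
python3 - <<'E'
from h import *
state(); p,m=look("griptop",(.462,.068),.06,.122,.14)
save(p,"w1"); look("grip",(.462,.068),.06,.1,.14,p)
for n in ["bracket_grip","bracket_hole"]: print([(np.round(x["xyz"],4),x["confidence"]) for x in bot.landmark_of(p,n)[:1]])
E
```

```text
3.4 [0.4634 0.0767 0.2691] tooly az -1.85 F [-0.4 -0.   0.8] 0.49977245661648906 0.0
griptop 1094 [462.3  68.4] [44.4 12. ] 88.1 PCA [-0.033 -0.999] [462.4  69.9] zmax 0.1317
grip 1371 [462.2  68.3] [76.2 12.1] 88.2 PCA [-0.031 -1.   ] [462.5  72.9] zmax 0.1317
[(array([0.4579, 0.0694, 0.1237]), 0.83)]
[(array([0.4618, 0.0687, 0.0485]), 0.81)]
```

View pics/w1.png

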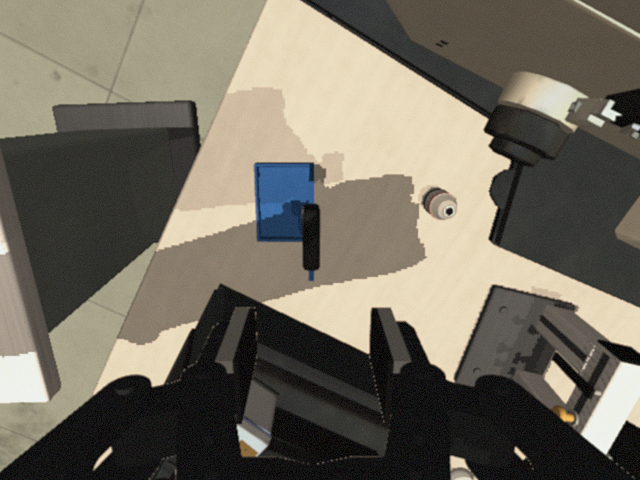

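Call:
send_rows(deltas="-0.0083 -0.0008 0.04 0; -0.0083 -0.0008 0.08 0; -0.0083 -0.0008 0.12 0; -0.0083 -0.0008 0.15 0; -0.0083 -0.0008 0.161 0")

```text
t: 4.05
eef_pos: [0.4626, 0.0688, 0.1076]
tool_rot: [-0.001, 0.719, 0.695, -0.001]
contact_force: [-0.5, -0.1, 0.7]
gripper_width: 0.499
grasp_force: 0.0
```

Call:
send_rows(deltas="0 0 0 0; 0 0 0 0; 0 0 0 0; 0 0 0 0; 0 0 0 0", claw=0, force=70)

```text
t: 4.55
eef_pos: [0.4642, 0.0688, 0.1107]
tool_rot: [0.0, 0.719, 0.695, 0.001]
contact_force: [-1.8, -0.2, 7.5]
gripper_width: 0.129
grasp_force: 68.9
```

Call:
send_rows(deltas="0 0 -0.02 0; 0 0 -0.06 0; 0 0 -0.1 0; 0 0 -0.14 0; 0 0 -0.16 0")

```text
t: 5.05
eef_pos: [0.4648, 0.0682, 0.2732]
tool_rot: [0.001, 0.72, 0.694, 0.003]
contact_force: [0.2, -0.4, -2.6]
gripper_width: 0.129
grasp_force: 68.6
```

Run:
```python
from h import *
o,M=state()
t=o["eef_pos"]
for c in ["wrist","scene"]:
    p=bot.read_camera(c)
    look(c+"griptop",t[:2],.08,t[2]+.011,t[2]+.03,p); look(c+"plate",t[:2],.06,t[2]-.08,t[2],p)
    for n in ["bracket_grip","bracket_hole","bracket_seat"]: print(c,n,[(np.round(x["xyz"]-t,4),round(x["confidence"],2)) for x in bot.landmark_of(p,n)[:1]])
```

```text
5.05 [0.4648 0.0682 0.2732] tooly az -2.03 F [ 0.2 -0.4 -2.6] 0.1288858643752897 68.5512113571167
wristgriptop 7467 [465.5  68.4] [36.8 36.8] 44.1 PCA [-0.033 -0.999] [465.8  72.8] zmax 0.3032
wristplate 1252 [466.5  90.3] [31.7 35.5] 88.5 PCA [-0.049 -0.999] [466.5  96. ] zmax 0.2732
wrist bracket_grip [(array([-0.0009, -0.0005,  0.0117]), 0.59)]
wrist bracket_hole [(array([ 0.0038,  0.0017, -0.0577]), 0.67)]
wrist bracket_seat [(array([ 0.0018, -0.0027, -0.0388]), 0.93)]
scenegriptop 376 [465.1  57.5] [39.9 28.7] 9.9 PCA [0.996 0.094] [465.7  58.4] zmax 0.303
sceneplate 1541 [471.1  66. ] [78.6 23. ] 86.5 PCA [-0.039 -0.999] [465.  62.] zmax 0.2731
scene bracket_grip [(array([-0.0033,  0.0004,  0.0029]), 0.82)]
scene bracket_hole [(array([-0.0051, -0.0004, -0.0627]), 0.95)]
scene bracket_seat [(array([-0.0018, -0.    , -0.0472]), 0.74)]
```

Call:
send_rows(deltas="0 0 -0.03 0; 0 0 -0.06 0")

```text
t: 5.65
eef_pos: [0.4622, 0.0678, 0.3281]
tool_rot: [-0.0, 0.72, 0.694, -0.002]
contact_force: [0.4, 0.2, -1.0]
gripper_width: 0.125
grasp_force: 68.8
```

Run:
```python
from h import *
state(); W=np.load("W.npy")
s=(W[:,2]>.04)&(W[:,2]<.2)&(W[:,0]<.66)&(W[:,1]<.02)&(W[:,1]>-.3)&(W[:,0]>.3);P=W[s]
for y in np.arange(-.3,.02,.03):
    q=P[(P[:,1]>=y)&(P[:,1]<y+.03),0]; print(y.round(2),q.max().round(3) if len(q) else None)
```

```text
5.65 [0.4622 0.0678 0.3281] tooly az -2.03 F [ 0.4  0.2 -1. ] 0.12456363004328887 68.75747323036194
-0.3 0.479
-0.27 0.497
-0.24 0.514
-0.21 0.532
-0.18 0.548
-0.15 0.559
-0.12 0.556
-0.09 0.501
-0.06 0.451
-0.03 0.401
-0.0 None
```

Call:
send_rows(deltas="-0.028 0.034 0 2.7; -0.057 0.068 0 5.5; -0.085 0.102 0 8.2; -0.114 0.136 0 11; -0.142 0.17 0 13.7")

```text
t: 6.15
eef_pos: [0.6291, -0.0807, 0.3273]
tool_rot: [-0.0, 0.798, 0.603, -0.001]
contact_force: [0.5, 0.2, -1.5]
gripper_width: 0.124
grasp_force: 68.9
```

Call:
send_rows(deltas="0 0 0.02 0; 0 0 0.05 0; 0 0 0.08 0; 0 0 0.1 0; 0 0 0.1 0")

```text
t: 6.65
eef_pos: [0.6257, -0.079, 0.2245]
tool_rot: [-0.002, 0.797, 0.604, -0.003]
contact_force: [-0.1, 1.1, -2.2]
gripper_width: 0.13
grasp_force: 68.9
```

Run:
```python
from h import *
o,M=state(); t=o["eef_pos"]
for c in ["wrist","scene","top"]:
    p=bot.read_camera(c); save(p,c+"2")
    for n in ["bracket_grip","bracket_hole","bar_mid","stand","pad_face"]: print(c,n,[(np.round(x["xyz"],4),round(x["confidence"],2)) for x in bot.landmark_of(p,n)[:1]])
    W=pts(p); hsv=cv2.cvtColor(p["img"],cv2.COLOR_RGB2HSV)
    # bar top: bright
    m=(p["depth"]>0)&(np.hypot(W[...,0]-.7,W[...,1]+.1)<.085)&(W[...,2]>.114)&(W[...,2]<.126)&(hsv[...,2]>150)&(hsv[...,1]<50)
    P=(W[m][:,:2]*1000).astype(np.float32)
    if len(P)>20: print("bar",len(P),cv2.minAreaRect(P),np.median(W[m][:,2]))
    g=(p["depth"]>0)&(np.hypot(W[...,0]-.68,W[...,1]+.1)<.05)&(W[...,2]>.09)&(W[...,2]<.125)&(hsv[...,1]>110)&(hsv[...,0]>10)&(hsv[...,0]<32)
    if g.sum()>3: print("brass",g.sum(),W[g].mean(0),W[g].min(0),W[g].max(0),np.argwhere(g).mean(0))
```

```text
6.65 [ 0.6257 -0.079   0.2245] tooly az -15.71 F [-0.1  1.1 -2.2] 0.13033825397103108 68.86486530303955
wrist bracket_grip [(array([ 0.6269, -0.0767,  0.2346]), 0.79)]
wrist bracket_hole [(array([ 0.6263, -0.0756,  0.1665]), 0.96)]
wrist bar_mid [(array([ 0.6861, -0.1002,  0.1006]), 0.64)]
wrist stand [(array([ 0.6855, -0.0981, -0.004 ]), 0.62)]
wrist pad_face []
bar 8997 ((699.7167358398438, -101.47230529785156), (118.03692626953125, 30.133771896362305), 74.51591491699219) 0.11979047143492941
brass 410 [ 0.67166883 -0.10183974  0.10833963] [ 0.66480061 -0.11945683  0.09034242] [ 0.68205609 -0.06463428  0.12156677] [254.92439024 392.35609756]
scene bracket_grip [(array([ 0.6248, -0.0786,  0.2419]), 0.79)]
scene bracket_hole [(array([ 0.6281, -0.085 ,  0.1714]), 0.97)]
scene bar_mid [(array([ 0.6843, -0.0956,  0.1073]), 0.93)]
scene stand [(array([ 0.6809, -0.0982, -0.0008]), 0.59)]
scene pad_face []
bar 1910 ((671.6860961914062, -94.66215515136719), (118.91300201416016, 87.10945892333984), 74.70271301269531) 0.12036293471713688
brass 78 [ 0.67025535 -0.10494491  0.10915659] [ 0.66432211 -0.11072906  0.10019524] [ 0.67716471 -0.097722    0.11434674] [290.94871795 357.43589744]
top bracket_grip [(array([ 0.6288, -0.0822,  0.2361]), 0.75)]
top bracket_hole [(array([ 0.6265, -0.0819,  0.1686]), 0.69)]
top bar_mid [(array([ 0.6852, -0.0964,  0.1069]), 0.79)]
top stand [(array([ 0.6804, -0.0958,  0.0064]), 0.79)]
top pad_face []
bar 371 ((687.7921752929688, -139.40806579589844), (42.666534423828125, 30.968135833740234), 72.88949584960938) 0.11957322098173007
brass 22 [ 0.66887628 -0.10515866  0.10832168] [ 0.6642799  -0.10799763  0.10049421] [ 0.67534927 -0.10107173  0.11416335] [184.5        337.36363636]
```

Run:
```python
from h import *
i=cv2.imread("pics/wrist2.png"); c=cv2.resize(i[180:380,300:560],None,fx=3,fy=3); cv2.imwrite("pics/w2c.png",c)
```

```text
(no output)
```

View pics/w2c.png

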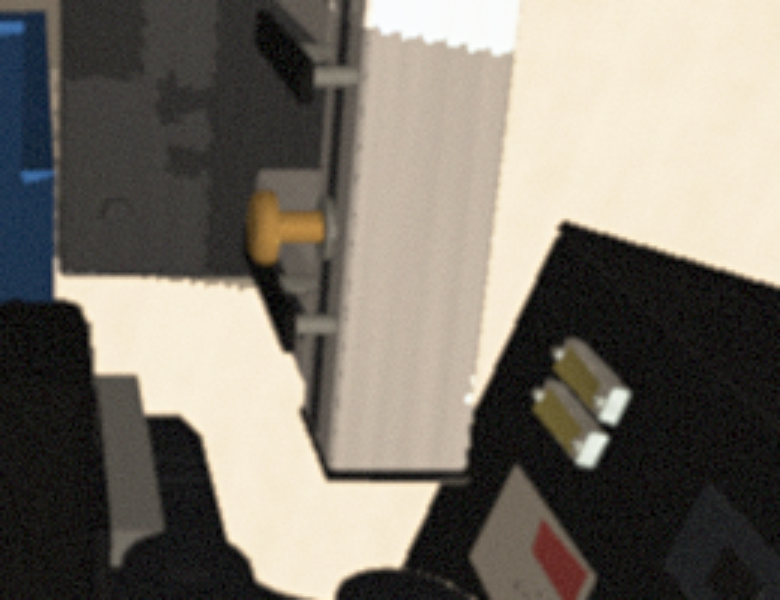

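```bash
cat >> h.py <<'E'
YS=np.radians(-15.5); BAR=np.array([.6853,-.0975,0]); RS=R.from_euler("z",YS).as_matrix()
def S(P): return (np.asarray(P)-BAR)@RS
E
python3 - <<'E'
from h import *
for c in ["wrist","scene","top"]:
    p=bot.read_camera(c); W=S(pts(p)); hsv=cv2.cvtColor(p["img"],cv2.COLOR_RGB2HSV)
    g=(p["depth"]>0)&(abs(W[...,0]+.01)<.015)&(abs(W[...,1])<.03)&(W[...,2]>.09)&(W[...,2]<.125)&(hsv[...,1]>110)&(hsv[...,0]>10)&(hsv[...,0]<32)
    n,l,s,_=cv2.connectedComponentsWithStats(g.astype(np.uint8)); k=1+np.argmax(s[1:,4]); g=l==k
    P=W[g]; print(c,g.sum(),P.min(0).round(4),P.max(0).round(4),s[k])
    for a,b in [(-.02,-.012),(-.011,-.002)]:
        q=P[(P[:,0]>a)&(P[:,0]<b)]
        if len(q): print("  ",len(q),np.percentile(q[:,1],[2,50,98]).round(4),q[:,2].max().round(4))
    if c=="wrist":
        # pads: dark things z~.12
        hi=(p["depth"]>0)&(hsv[...,2]<60)&(abs(W[...,2]-.12)<.004)&(W[...,0]>-.02)&(W[...,0]<-.004)&(abs(W[...,1])<.05)
        q=W[hi]; 
        for sg in (1,-1):
            r=q[q[:,1]*sg>.01]; print("pad",len(r),r.min(0).round(4) if len(r) else 0,r.max(0).round(4) if len(r) else 0)
        b=(p["depth"]>0)&(abs(W[...,2]-.12)<.003)&(W[...,0]>0)&(W[...,0]<.03)&(abs(W[...,1])<.08)&(hsv[...,2]>100)
        print("bar",W[b].min(0).round(4),W[b].max(0).round(4))
E
```

```text
wrist 373 [-0.0176 -0.0225  0.0915] [-0.0022 -0.001   0.1137] [376 242  26  27 373]
   212 [-0.0153 -0.0073 -0.0014] 0.1137
   141 [-0.0119 -0.0081 -0.0055] 0.1105
pad 93 [-0.0125  0.0222  0.1167] [-0.0094  0.0309  0.1232]
pad 72 [-0.0127 -0.0299  0.1163] [-0.0096 -0.0217  0.1232]
bar [ 0.     -0.0601  0.117 ] [0.0299 0.0615 0.1226]
scene 79 [-0.0169 -0.0178  0.0989] [-0.0061 -0.0024  0.1148] [352 286  11  11  79]
   54 [-0.0176 -0.012  -0.0039] 0.1148
   18 [-0.0136 -0.0107 -0.0074] 0.1107
top 21 [-0.0182 -0.0154  0.1037] [-0.007  -0.0078  0.1169] [335 181   5   8  21]
   14 [-0.0154 -0.013  -0.0082] 0.1169
   5 [-0.0113 -0.0097 -0.0083] 0.1074
```

Call:
send_rows(deltas="-0.01 0 0.03 0; -0.01 0 0.055 0; -0.01 0 0.06 0; -0.01 0 0.06 0; -0.01 0 0.06 0")

```text
t: 8.2
eef_pos: [0.6263, -0.0893, 0.1701]
tool_rot: [0.001, 0.797, 0.604, 0.001]
contact_force: [0.2, -0.2, -0.5]
gripper_width: 0.124
grasp_force: 69.0
```

Run:
```python
from h import *
o,M=state(); t=S(o["eef_pos"]); print("S",t.round(4))
for c in ["wrist","scene","top"]:
    p=bot.read_camera(c); save(p,c+"3")
    for n in ["bracket_grip","bracket_hole","bracket_seat"]: print(c,n,[(S(x["xyz"]).round(4),round(x["confidence"],2)) for x in bot.landmark_of(p,n)[:1]])
    W=S(pts(p)); hsv=cv2.cvtColor(p["img"],cv2.COLOR_RGB2HSV)
    b=(p["depth"]>0)&(hsv[...,0]>95)&(hsv[...,0]<130)&(hsv[...,1]>120)&(abs(W[...,0]+.06)<.012)&(W[...,2]>t[2]-.09)&(abs(W[...,1])<.06)
    if b.sum()>5: q=W[b]; print("blue",len(q),np.percentile(q,1,axis=0).round(4),np.percentile(q,99,axis=0).round(4))
```

```text
8.2 [ 0.6263 -0.0893  0.1701] tooly az -15.69 F [ 0.2 -0.2 -0.5] 0.1239115874889802 69.04239177703857
S [-0.059  -0.0078  0.1701]
wrist bracket_grip [(array([-0.06  , -0.0073,  0.18  ]), 0.88)]
wrist bracket_hole [(array([-0.0595, -0.0073,  0.1094]), 0.73)]
wrist bracket_seat [(array([-0.0577, -0.0097,  0.1274]), 0.82)]
blue 1050 [-0.0692 -0.0106  0.0847] [-0.0507  0.0299  0.2408]
scene bracket_grip [(array([-0.0627, -0.0076,  0.1794]), 0.76)]
scene bracket_hole []
scene bracket_seat [(array([-0.0592, -0.0038,  0.1274]), 0.74)]
blue 1188 [-0.0608 -0.0476  0.0807] [-0.0557  0.0254  0.1681]
top bracket_grip [(array([-0.0576, -0.0149,  0.1784]), 0.85)]
top bracket_hole [(array([-0.0599, -0.0097,  0.1082]), 0.79)]
top bracket_seat [(array([-0.0579, -0.0084,  0.1257]), 0.77)]
```

Call:
send_rows(deltas="0 0.012 0.0015 0; 0 0.023 0.0015 0; 0 0.034 0.0015 0; 0 0.034 0.0015 0; 0 0.034 0.0015 0")

```text
t: 9.3
eef_pos: [0.6583, -0.0988, 0.1671]
tool_rot: [-0.0, 0.797, 0.604, -0.0]
contact_force: [0.5, -0.0, -2.5]
gripper_width: 0.129
grasp_force: 69.1
```

Run:
```python
from h import *
o,M=state(); t=S(o["eef_pos"]); print("S",t.round(4))
p=bot.read_camera("scene"); i=cv2.resize(p["img"][240:350,290:430,::-1],None,fx=5,fy=5,interpolation=cv2.INTER_CUBIC); 
p=bot.read_camera("wrist"); j=p["img"][...,::-1]
cv2.imwrite("pics/s4.png",i)
W=S(pts(p)); hsv=cv2.cvtColor(p["img"],cv2.COLOR_RGB2HSV)
g=(p["depth"]>0)&(abs(W[...,0]+.01)<.015)&(abs(W[...,1])<.03)&(W[...,2]>.09)&(W[...,2]<.125)&(hsv[...,1]>110)&(hsv[...,0]>10)&(hsv[...,0]<32)
P=W[g]; print(g.sum(),np.percentile(P,[5,50,95],axis=0).round(4))
cv2.imwrite("pics/w4.png",cv2.resize(j[130:330,280:500],None,fx=3,fy=3))
```

```text
9.3 [ 0.6583 -0.0988  0.1671] tooly az -15.72 F [ 0.5 -0.  -2.5] 0.1289443876820812 69.10588145256042
S [-0.0257 -0.0085  0.1671]
583 [[-0.0166 -0.0129  0.105 ]
 [-0.0126 -0.0074  0.1084]
 [-0.0035 -0.0017  0.1127]]
```

View pics/w4.png

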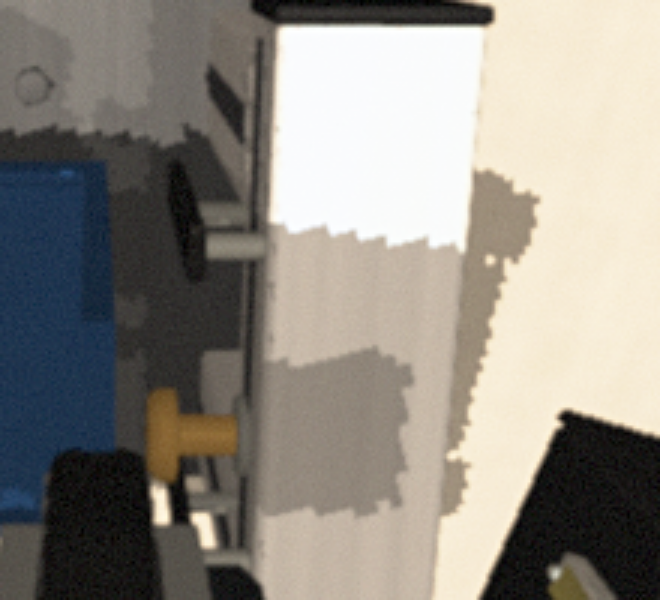

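Call:
send_rows(deltas="0.001 0.003 0.001 0; 0.001 0.006 0.001 0; 0.001 0.008 0.001 0; 0.001 0.01 0.001 0; 0.001 0.01 0.001 0")

```text
t: 9.9
eef_pos: [0.6683, -0.1003, 0.1664]
tool_rot: [0.0, 0.797, 0.604, 0.0]
contact_force: [0.5, -0.1, -1.4]
gripper_width: 0.125
grasp_force: 69.1
```

Run:
```python
from h import *
o,M=state(); print("S",S(o["eef_pos"]).round(4),"F_s",(np.array(o["contact_force"])@RS).round(2),np.round(o["torque"],2))
```

```text
9.9 [ 0.6683 -0.1003  0.1664] tooly az -15.7 F [ 0.5 -0.1 -1.4] 0.12508484575953804 69.08877968788147
S [-0.0156 -0.0072  0.1664] F_s [ 0.55  0.05 -1.41] [-0.09 -0.03 -0.01]
```

Call:
send_rows(deltas="0 0.001 0 0; 0 0.002 0 0; 0 0.003 0 0; 0 0.004 0 0; 0 0.004 0 0")

```text
t: 10.4
eef_pos: [0.6715, -0.1012, 0.1662]
tool_rot: [-0.0, 0.797, 0.604, -0.0]
contact_force: [-2.9, 0.9, -0.5]
gripper_width: 0.126
grasp_force: 69.1
```

Run:
```python
from h import *
o,M=state(); print("S",S(o["eef_pos"]).round(4),"F_s",(np.array(o["contact_force"])@RS).round(2),np.round(o["torque"],2))
p=bot.read_camera("top"); W=S(pts(p)); hsv=cv2.cvtColor(p["img"],cv2.COLOR_RGB2HSV)
p=bot.read_camera("scene"); cv2.imwrite("pics/s5.png",cv2.resize(p["img"][230:350,290:430,::-1],None,fx=5,fy=5,interpolation=cv2.INTER_CUBIC))
```

```text
10.4 [ 0.6715 -0.1012  0.1662] tooly az -15.71 F [-2.9  0.9 -0.5] 0.12595122905451203 69.14273500442505
S [-0.0123 -0.0073  0.1662] F_s [-3.02  0.13 -0.51] [ 0.19  0.85 -0.04]
```

View pics/s5.png

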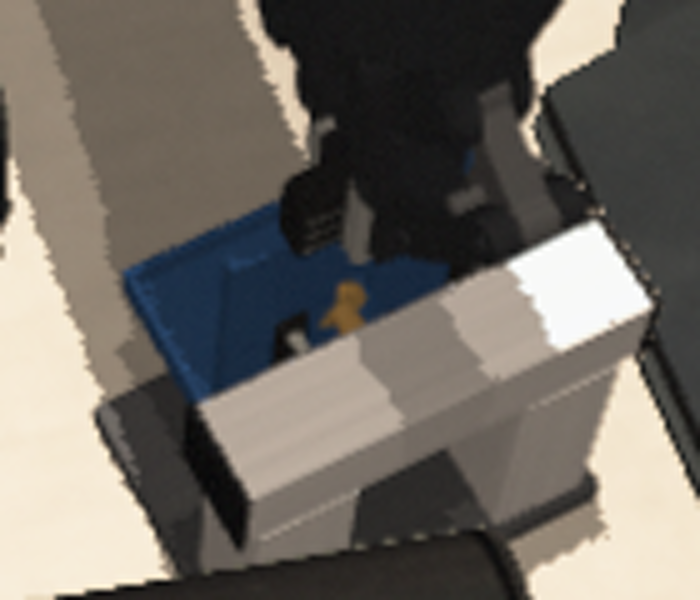

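Call:
send_rows(deltas="0 0.001 0 0; 0 0.002 0 0; 0 0.003 0 0; 0 0.003 0 0")

```text
t: 10.9
eef_pos: [0.6746, -0.102, 0.1662]
tool_rot: [-0.0, 0.797, 0.604, -0.0]
contact_force: [-4.1, 0.4, -1.1]
gripper_width: 0.123
grasp_force: 69.1
```

Run:
```python
from h import *
o,M=state(); print("S",S(o["eef_pos"]).round(4),"F_s",(np.array(o["contact_force"])@RS).round(2),np.round(o["torque"],2))
```

```text
10.9 [ 0.6746 -0.102   0.1662] tooly az -15.71 F [-4.1  0.4 -1.1] 0.12334503358127848 69.0663743019104
S [-0.0091 -0.0072  0.1662] F_s [-4.03 -0.74 -1.11] [ 0.23  1.17 -0.12]
```

Call:
send_rows(deltas="0 0.001 0 0; 0 0.0018 0 0; 0 0.0018 0 0")

```text
t: 11.2
eef_pos: [0.6762, -0.1025, 0.1662]
tool_rot: [-0.0, 0.797, 0.604, -0.0]
contact_force: [-5.7, 2.2, -1.2]
gripper_width: 0.128
grasp_force: 69.1
```

Call:
send_rows(deltas="0 0 0.002 0; 0 0 0.004 0; 0 0 0.006 0; 0 0 0.006 0")

```text
t: 11.6
eef_pos: [0.6763, -0.1024, 0.1602]
tool_rot: [-0.0, 0.797, 0.604, -0.0]
contact_force: [-5.5, 2.0, -2.6]
gripper_width: 0.129
grasp_force: 69.3
```

Run:
```python
from h import *
o,M=state(); print("S",S(o["eef_pos"]).round(4),"F_s",(np.array(o["contact_force"])@RS).round(2),np.round(o["torque"],2))
```

```text
11.6 [ 0.6763 -0.1024  0.1602] tooly az -15.7 F [-5.5  2.  -2.6] 0.1291204696039446 69.30602073669434
S [-0.0074 -0.0071  0.1602] F_s [-5.86  0.41 -2.59] [ 0.31  1.28 -0.07]
```

Call:
send_rows(deltas="0 0 0.002 0; 0 0 0.004 0; 0 0 0.006 0; 0 0 0.008 0; 0 0 0.009 0")

```text
t: 12.1
eef_pos: [0.6765, -0.1025, 0.1514]
tool_rot: [-0.0, 0.797, 0.604, -0.0]
contact_force: [-5.2, 1.1, -0.4]
gripper_width: 0.129
grasp_force: 69.5
```

Run:
```python
from h import *
o,M=state(); print("S",S(o["eef_pos"]).round(4),"F_s",(np.array(o["contact_force"])@RS).round(2),np.round(o["torque"],2))
```

```text
12.1 [ 0.6765 -0.1025  0.1514] tooly az -15.71 F [-5.2  1.1 -0.4] 0.12860365539377813 69.45345997810364
S [-0.0072 -0.0072  0.1514] F_s [-5.27 -0.35 -0.45] [ 0.32  1.29 -0.06]
```

Call:
send_rows(deltas="0 0 0.001 0; 0 0 0.002 0; 0 0 0.003 0; 0 0 0.0035 0; 0 0 0.0035 0")

```text
t: 12.6
eef_pos: [0.6765, -0.1025, 0.148]
tool_rot: [-0.0, 0.797, 0.604, -0.0]
contact_force: [-5.2, 1.5, 0.6]
gripper_width: 0.128
grasp_force: 69.4
```

Run:
```python
from h import *
o,M=state(); print("S",S(o["eef_pos"]).round(4),"F_s",(np.array(o["contact_force"])@RS).round(2),np.round(o["torque"],2))
for c in ["wrist","top","scene"]:
    p=bot.read_camera(c)
    for n in ["bracket_grip","bracket_seat","bracket_hole"]: print(c,n,[(S(x["xyz"]).round(4),round(x["confidence"],2)) for x in bot.landmark_of(p,n)[:1]])
```

```text
12.6 [ 0.6765 -0.1025  0.148 ] tooly az -15.7 F [-5.2  1.5  0.6] 0.1277250312710302 69.37466740608215
S [-0.0072 -0.0071  0.148 ] F_s [-5.41  0.07  0.56] [ 0.3   1.29 -0.13]
wrist bracket_grip [(array([-0.0086, -0.005 ,  0.158 ]), 0.94)]
wrist bracket_seat [(array([-0.005 , -0.0104,  0.108 ]), 0.82)]
wrist bracket_hole []
top bracket_grip [(array([-0.0046, -0.01  ,  0.1551]), 0.79)]
top bracket_seat [(array([-0.0069, -0.0071,  0.1062]), 0.87)]
top bracket_hole [(array([-0.0074, -0.0091,  0.0866]), 0.97)]
scene bracket_grip [(array([-0.007 , -0.0091,  0.1534]), 0.56)]
scene bracket_seat [(array([-0.0064, -0.0041,  0.1069]), 0.9)]
scene bracket_hole [(array([-0.0081, -0.0098,  0.0889]), 0.96)]
```

Call:
send_rows(deltas="0 0 0.0005 0; 0 0 0.001 0; 0 0 0.0015 0; 0 0 0.0015 0")

```text
t: 13.6
eef_pos: [0.6766, -0.1025, 0.1474]
tool_rot: [-0.0, 0.797, 0.604, 0.0]
contact_force: [-7.2, 2.6, 5.0]
gripper_width: 0.124
grasp_force: 70.2
```

Call:
send_rows(deltas="0 0 0 0; 0 0 0 0; 0 0 0 0; 0 0 0 0; 0 0 0 0", claw=0.4)

```text
t: 14.1
eef_pos: [0.6769, -0.1026, 0.1465]
tool_rot: [0.0, 0.797, 0.604, 0.0]
contact_force: [-0.3, 0.5, -0.1]
gripper_width: 0.402
grasp_force: 0.0
```

Run:
```python
from h import *
o,M=state(); t=S(o["eef_pos"]); print("S",t.round(4),"F_s",(np.array(o["contact_force"])@RS).round(2))
for c in ["wrist","top","scene"]:
    p=bot.read_camera(c)
    for n in ["bracket_grip","bracket_seat","bracket_hole"]: print(c,n,[(S(x["xyz"]).round(4),round(x["confidence"],2)) for x in bot.landmark_of(p,n)[:1]])
    if c=="wrist": save(p,"w6")
```

```text
14.1 [ 0.6769 -0.1026  0.1465] tooly az -15.7 F [-0.3  0.5 -0.1] 0.40165682843716455 0.0
S [-0.0067 -0.0072  0.1465] F_s [-0.48  0.42 -0.11]
wrist bracket_grip [(array([-0.0133, -0.0055,  0.1569]), 0.75)]
wrist bracket_seat [(array([-0.0074, -0.0068,  0.1065]), 0.88)]
wrist bracket_hole [(array([-0.0095, -0.0068,  0.0897]), 0.83)]
top bracket_grip [(array([-0.0084, -0.0106,  0.158 ]), 0.87)]
top bracket_seat [(array([-0.0092, -0.0065,  0.104 ]), 0.95)]
top bracket_hole [(array([-0.0117, -0.0086,  0.0864]), 0.88)]
scene bracket_grip [(array([-0.0101, -0.0102,  0.1565]), 0.64)]
scene bracket_seat [(array([-0.0108, -0.0067,  0.1037]), 0.8)]
scene bracket_hole [(array([-0.0087, -0.0097,  0.0889]), 0.86)]
```

View pics/w6.png

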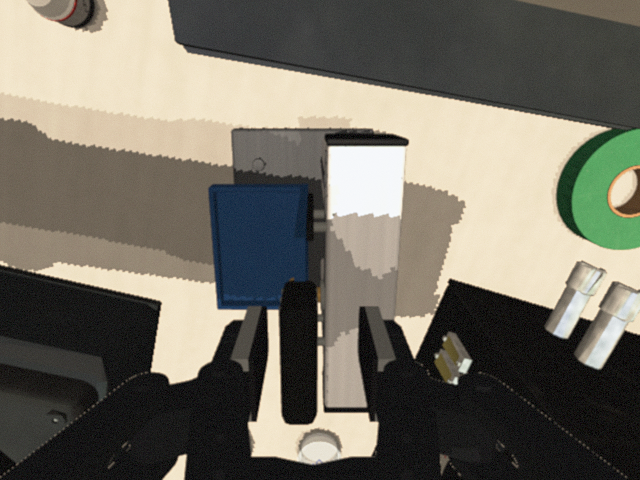

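Call:
send_rows(deltas="0 -0.003 -0.01 0; 0 -0.003 -0.03 0; 0 -0.003 -0.06 0; 0 -0.003 -0.1 0; 0 -0.003 -0.12 0")

```text
t: 15.2
eef_pos: [0.6746, -0.1026, 0.2708]
tool_rot: [0.002, 0.797, 0.604, 0.002]
contact_force: [0.4, 0.0, 0.0]
gripper_width: 0.399
grasp_force: 0.0
```

Run:
```python
from h import *
state()
for c in ["wrist","top","scene"]:
    p=bot.read_camera(c)
    for n in ["bracket_grip","bracket_seat","bracket_hole"]: print(c,n,[(S(x["xyz"]).round(4),round(x["confidence"],2)) for x in bot.landmark_of(p,n)[:1]])
    W=S(pts(p)); hsv=cv2.cvtColor(p["img"],cv2.COLOR_RGB2HSV)
    m=(p["depth"]>0)&(W[...,2]>.145)&(W[...,2]<.175)&(hsv[...,2]<90)&(abs(W[...,0]+.01)<.03)&(abs(W[...,1])<.05)
    if m.sum()>10: q=W[m]; print("grip",m.sum(),cv2.minAreaRect((q[:,:2]*1000).astype(np.float32)),np.percentile(q[:,2],98))
```

```text
15.2 [ 0.6746 -0.1026  0.2708] tooly az -15.73 F [0.4 0.  0. ] 0.399407930586963 0.0
wrist bracket_grip [(array([-0.0121, -0.0069,  0.1549]), 0.86)]
wrist bracket_seat [(array([-0.0083, -0.0084,  0.1061]), 0.56)]
wrist bracket_hole [(array([-0.0078, -0.0068,  0.0904]), 0.69)]
grip 1469 ((-10.05854606628418, -9.690162658691406), (12.51928424835205, 67.2452392578125), 0.9858343005180359) 0.16771220228105124
top bracket_grip [(array([-0.0088, -0.0098,  0.1554]), 0.96)]
top bracket_seat [(array([-0.0114, -0.0083,  0.1035]), 0.72)]
top bracket_hole [(array([-0.0135, -0.0076,  0.0874]), 0.72)]
grip 184 ((-12.586416244506836, -5.932765960693359), (46.694091796875, 10.883892059326172), 89.5811538696289) 0.16837978169962123
scene bracket_grip [(array([-0.0118, -0.0077,  0.158 ]), 0.87)]
scene bracket_seat []
scene bracket_hole [(array([-0.0095, -0.0115,  0.0873]), 0.72)]
grip 533 ((-9.597744941711426, -10.938484191894531), (70.4491958618164, 12.41889476776123), 88.011962890625) 0.16869380738236656
```

```bash
python3 -c "
from station import bot
print(bot.hand_in())"
```

```text
the job is handed in; nothing more can be done
None
```

The bracket is hanging on the stud, released and square to the bar, with its seat measured at about 105 mm (the stud's height), and I handed the job in at about 15 s; contact forces read at the wrist stayed below about 10 N, and the hand-in returned no verdict.

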